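# Seat the mortised rail against the fence and end stop

## Robot

A 6-joint arm with a two-finger parallel gripper is mounted at the origin on the work surface. World frame = base frame: x ahead of the robot, y to its left, z up, the work surface at z = 0. Lengths are in m, angles in rad, forces in N, time in s.
With the tool pointing down it reaches from about 0.225 to 0.875 m from the base axis. Payload 3.4 kg.
Tool frame: the origin (TCP) lies at the very end of the fingers, on their centre line; the grasp point (between the pads) lies 19 mm behind it (manip.tcp_to_grasp is the distance from the TCP to the grasp point, in m); z points along the fingers, y is the line along which they close (so a half turn about z gives the same grasp; the last joint's range is limited). The gripper opens to 85 mm and grips with 20 to 120 N. Pads are 22 mm wide; open, the fingers measure 114 mm over their backs; the gripper's body (76 mm by 85 mm) begins 54 mm behind the grasp point. The pads swing forward as they close: fully open they stand 13 mm farther back than shut.
Start: joints at [-1.41, 0.276, 1.505, -0, 1.361, -0.121], TCP at [0.16, -0.552, 0.231] pointing down, gripper open.
Joint ranges: [-2.89, 2.89], [-0.75, 2.08], [0.22, 2.7], [-1.18, 4.32], [0.11, 2.71], [-2.7, 2.7]. Speed limits (rad/s): [2.57, 2.57, 3.14, 3.14, 3.14, 3.14].

## Interface

Orientations are given as a unit quaternion [w, x, y, z].
In Python, from rig import status, get_image, job, manip gives the robot as it stands.
- The arm moves only by the tool apply_moves, never from a script. Its arguments are lists of equal length, an entry for each row: "xyz": the shift along the tool's x, y, z each as a share of 0.3 m, from -1 to 1, a list of three; "rot": the turn, a rotation vector about the tool's x, y, z each as a share of 60 degrees, from -1 to 1, a list of three; "hand": the opening, from -1 (shut) to 1 (fully open). A call has 1 to 8 rows; each row shifts and turns the commanded pose from where the row before left it, along the tool's axes as they then stand; what a row does not reach is not made up. A row lasts 1/8 s, in which the tool goes at most 62.5 mm and 10.7 degrees, less where a joint would pass 70% of its speed; a pose out of reach is approached as far as the arm can. A call with a number of a shift or a turn outside -1 to 1 is refused whole. A call with a gripper value outside its range is refused whole. The fingers move at their own pace and stop on an object; "force" is the grip in N (left out, the last holds). Time passes only in rows, so rows that do not move let the fingers close. It gives the time, the measured TCP pose, the force, the opening and the grip force at its end, in the units of the state.
- status.get_state(): the state, without advancing time (a new reading comes with each control period).
- get_image(name): name is "scene" or "top" or "wrist"; returns a dict with "pixels" (400x640x3 uint8, red, green, blue), "fovy" (degrees; the focal length in pixels is half the picture's height over the tangent of half this angle, whatever the lens; pixels are square), "cx", "cy" (the principal point, pixels), "origin" and "orientation" of the camera in the world; the wrist camera has in their place "tool_from_camera" (4x4, takes a point from camera to tool coordinates, whose origin is the TCP and whose axes are the flange's). Camera axes: x right, y down, z forward; pixel columns grow to the right and rows downward; lengths in m; the calibration is good to about 2 mm. A picture is of the moment at which its call begins: read the wrist's pose just before it. There is no depth.
- job.sign_off(): hands the job in; it is judged then, once.
The state is a dict: "clock": time; "qpos": joint angles; "qd": joint speeds; "effort": joint torques, N m; "position": TCP position; "ee_rot": TCP orientation; "contact_force": force on the tool from outside, world axes, zero at the start; "moment": the same for the moment, N m; "width": finger opening in m; "gripper_force": force on a finger pad.
Only numpy, scipy, OpenCV 4.12 (cv2) and the standard library are available. Lean on these libraries where they do the work, as an engineer would, in place of code of your own. Each camera call takes 0.05 s, during which the arm holds its last target. There are 200 camera calls.

## Task

Get the mortised wooden rail (the bar with two slots in its top) ready for assembly: push it over the bench until its long side lies flat against the fence, and only then slide it along the fence until its end butts against the end stop, so that it finishes touching both with no gap. Push only, with the fingertips or the outside of the fingers: do not grip or lift the rail, and leave everything else on the bench where it is.

Things in the scene. Friction and masses are not known exactly. Their poses are not given: they have to be found in the camera images.
- rail: The rail to push: the only bar with mortises. Brown wood, square ends, 45 mm wide (x), 180 long (y), 32 high (z), 0.13 to 0.29 kg, loose, lying on the bench; two blind slots (12 x 34 mm, 20 deep) in its top, 50 mm either side of the middle. Origin: centre of its underside. At the start its +x face looks at the fence, 4 to 9 cm off, up to 0.35 rad askew.
- rail_near: The rail's long side on its own -x (the robot's side): a 6 mm thick strip, part of the rail, 180 mm long and 32 mm high. Origin at the centre of its underside, 19.5 mm to -x of the rail's origin.
- rail_far: The rail's other long side, on its own +x (towards the fence at the start): the same strip, 19.5 mm to +x of the rail's origin.
- fence: The fence: a straight dark wood batten fixed to the bench by three screws, 30 mm deep (x), 420 mm long (y), 40 mm high (z). Origin at the centre of its underside. The working face is its -x face (the robot's side), 15 mm from the origin. It cannot move.
- stop: End stop: dark wood block with two screws, fixed, square against the fence's -x face, 60 (x) x 30 (y) x 36 mm high. Origin: centre of its underside, 45 mm to -x and 170 mm to +y or -y of the fence's origin (it varies; at the other place is only an empty flush steel plate). The rail's end goes against its face towards the fence's middle, 15 mm from its origin.
- glue: White glue bottle, 56 mm wide, 150 mm tall, standing behind the fence; leave alone. Origin: centre of its foot.
- spindles: Block 40 x 130 x 30 mm with two upright round sticks 14 mm thick to 130 mm height, behind the fence; leave alone. Origin: centre of its underside.
- tin: Open metal cup, 70 mm wide, 100 mm tall, behind the fence; leave alone. Origin: centre of its foot.
- offcut: Plain wooden offcut without mortises, 100 x 45 x 32 mm, beyond one end of the fence; leave alone. Origin: centre of its underside.
- chisel: Chisel with a round wooden handle, 200 mm long, lying along its x beyond one end of the fence; leave alone. Origin: under its middle.
- hammer: Hammer, 280 mm long, lying along its x beyond the right end of the fence; leave alone. Origin: under its middle.
- plane: Hand plane, steel sole 160 x 50 mm, 75 mm high, beyond the left end of the fence; leave alone. Origin: centre of its underside.
- block: Small plain wooden block, 50 x 50 x 25 mm, on the robot's side of the rail, to one side; leave alone. Origin: centre of its underside.
Mind the look-alikes: they are no part of the job. Leave any red look-alike of the stop alone.

How it is judged:
On the way:
1. the rail lies along the fence (within 4 mm and 0.04 rad), its end still more than 8 mm short of the end stop (x of rail in the frame of fence between -0.0415 and -0.034 m and angle between the y axis of rail and the y axis of fence, either way round below 0.04 rad and not (y of rail in the frame of stop between -0.113 and 0.113 m)), for 0.1 s.
At the end, for the whole second after the job is handed in: The rail lies flat on the bench and at rest, its long side within 3 mm of the fence's working face and parallel to it within 0.025 rad, its end within 3 mm of the inner face of the end stop (x of rail in the frame of fence between -0.0405 and -0.034 m and angle between the y axis of rail and the y axis of fence, either way round below 0.025 rad and y of rail in the frame of stop between -0.108 and 0.108 m and y of rail in the frame of fence between -0.09 and 0.09 m and height (world z) of rail below 0.004 m and angle between rail's own z axis and vertical below 0.05 rad and linear speed of rail below 0.01 m/s); the robot touches nothing.
It fails at once if the rail is lifted (more than 12 mm) or tipped (height (world z) of rail above 0.012 m or angle between rail's own z axis and vertical above 0.2 rad).
It fails at once if the rail is gripped: the fingers press on both of its long sides at once (contact force between the fingers and rail_near above 1 N and contact force between the fingers and rail_far above 1 N).
It fails at once if something else on the bench is moved by more than 20 mm (distance of any of glue, spindles, tin, offcut, chisel, hammer, plane, block from where it was at the start of the episode above 0.02 m).
It also fails if it takes over 45 s, if anything falls off the work surface, if the arm or the gripper's body presses on something with over 40 N, if the wrist force passes 120 N, or if a joint passes its speed limit or range.

## Working session

There is one attempt and no reset: what is moved stays moved. The work goes in short steps, Python scripts to look and compute and a tool call to move; the robot and the scene stay as the last step left them, time stands still between calls to the robot, and variables do not carry over. Pictures are saved under pics/ and viewed, at most 10 in all, crops included, and the job is handed in when it is done.

Besides the shell and the picture viewer there is one more tool, called after "Request:" as name(argument=value, ...), one argument or row to a line, values as JSON. apply_moves: Moves the arm, as the interface text tells. Its arguments: {"type":"object","properties":{"xyz":{"type":"array","items":{"type":"array","items":{"type":"number","minimum":-1,"maximum":1}}},"rot":{"type":"array","items":{"type":"array","items":{"type":"number","minimum":-1,"maximum":1}}},"hand":{"type":"array","items":{"type":"number"}},"force":{"type":"number"}},"required":["xyz","rot","hand"]}

```bash
ls; mkdir -p pics; cat > h.py <<'E'
import numpy as np, cv2
from scipy.spatial.transform import Rotation as R
from rig import status, get_image, job, manip
def rot(q): return R.from_quat(np.roll(q,-1)).as_matrix()
def f(im): return 200/np.tan(np.radians(im["fovy"])/2)
def ray(im,u,v):
    k=f(im); d=np.array([(u-im["cx"])/k,(v-im["cy"])/k,1.])
    return np.array(im["origin"]), rot(im["orientation"])@d
def onz(im,u,v,z):
    o,d=ray(im,u,v); return o+d*(z-o[2])/d[2]
def proj(im,p):
    c=rot(im["orientation"]).T@(np.array(p)-im["origin"]); k=f(im)
    return im["cx"]+k*c[0]/c[2], im["cy"]+k*c[1]/c[2]
def save(im,n): cv2.imwrite("pics/"+n,cv2.cvtColor(im["pixels"],cv2.COLOR_RGB2BGR))
E
python3 - <<'E'
from h import *
for n in("scene","top"):
    im=get_image(n); save(im,n+"0.png"); print(n,{k:v for k,v in im.items() if k!="pixels"})
print(status.get_state())
E
```

```text
pics
scene {'fovy': 43.452276082005014, 'cx': 319.35928992217174, 'cy': 191.6520100067717, 'origin': array([ 1.46061097, -0.2641769 ,  1.3256568 ]), 'orientation': array([-0.24967627,  0.75694789,  0.57664213, -0.17937534])}
top {'fovy': 50.99018175155302, 'cx': 322.587934848143, 'cy': 200.90997241795495, 'origin': array([0.51565472, 0.01177835, 1.07389786]), 'orientation': array([-0.02641532,  0.71106695, -0.70217114,  0.02533217])}
{'clock': 0.1, 'qpos': array([-1.40999242e+00,  2.76539126e-01,  1.50599404e+00,  1.81806846e-05,
        1.36071555e+00, -1.20962373e-01]), 'qd': array([ 4.46686052e-04, -2.05107927e-03, -2.39228126e-03, -1.78643518e-03,
        5.55554148e-04,  2.28589561e-05]), 'effort': array([ 2.63088432e-04, -4.17701411e+01, -2.46405458e+01, -2.02431843e-04,
        5.79514788e-03,  1.29882707e-05]), 'position': array([ 0.1598267 , -0.5518536 ,  0.23052699]), 'ee_rot': array([-8.28042101e-04,  9.90092301e-01,  1.40415629e-01, -7.60674338e-06]), 'contact_force': array([-0.26113665, -0.87129902, -0.10362626]), 'moment': array([ 0.00198628, -0.05061199,  0.00536297]), 'gripper_force': 0.0, 'width': 0.08526319283676469}
```

View pics/top0.png

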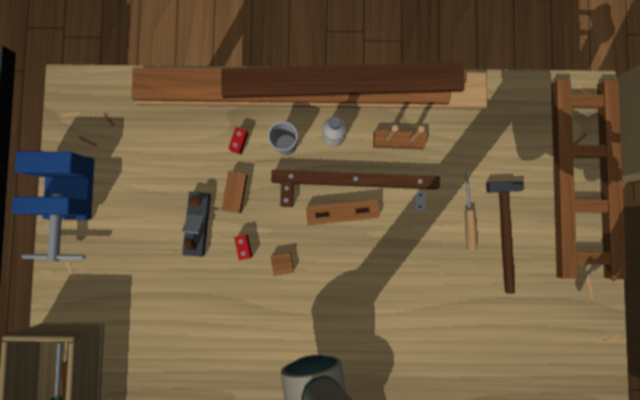

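View pics/scene0.png

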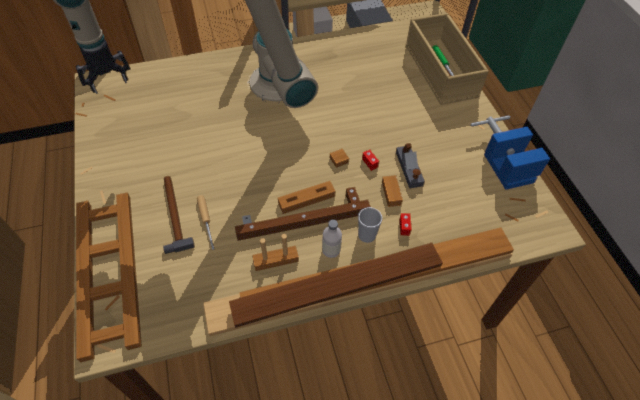

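The top view shows the fence at u 272–440, v 170–188, with the stop at its left (+y) end near (287,192). The rail is at u 307–380, v 200–224, the block at (283,263) and the empty plate at (420,200). Next I'll measure these by colour mask in both views.

```bash
python3 - <<'E'
from h import *
T=get_image("top"); S=get_image("scene")
def seg(im,seed,box,tol=(7,60,45)):
    hsv=cv2.cvtColor(im["pixels"],cv2.COLOR_RGB2HSV).astype(int)
    s=np.median(hsv[seed[1]-1:seed[1]+2,seed[0]-1:seed[0]+2].reshape(-1,3),0)
    d=np.abs(hsv-s); d[...,0]=np.minimum(d[...,0],180-d[...,0])
    m=(d<=np.array(tol)).all(2).astype(np.uint8)
    b=np.zeros_like(m); x0,y0,x1,y1=box; b[y0:y1,x0:x1]=1; m&=b
    m=cv2.morphologyEx(m,cv2.MORPH_CLOSE,np.ones((3,3),np.uint8))
    c=max(cv2.findContours(m,0,2)[0],key=cv2.contourArea)
    print(seed,s,cv2.contourArea(c)); return c
for im,nm,rs,rb,fs,fb,vs in((T,"T",(345,213),(295,192,390,232),(330,181),(265,165,445,192),0),(S,"S",(310,195),(270,175,345,215),(290,221),(230,195,375,242),0)):
    for s,b,z,l in((rs,rb,.032,"rail"),(fs,fb,.040,"fence")):
        c=seg(im,s,b,(8,70,40)); r=cv2.minAreaRect(c); bp=cv2.boxPoints(r)
        print(nm,l,np.round(bp,1).tolist())
        w=np.array([onz(im,u,v,z) for u,v in bp]); print(np.round(w[:,:2],4).tolist(), "sides",np.linalg.norm(w[1]-w[0]).round(4),np.linalg.norm(w[2]-w[1]).round(4))
    o=im["pixels"]; cs=o.copy()
for im,b,n in((T,(260,160,450,285),"topc.png"),(S,(230,140,420,265),"scenec.png")):
    x0,y0,x1,y1=b; im["pixels"]=cv2.resize(im["pixels"][y0:y1,x0:x1],None,fx=4,fy=4,interpolation=cv2.INTER_CUBIC); save(im,n)
v=cv2.imread("pics/topc.png"); w=cv2.imread("pics/scenec.png")
cv2.imwrite("pics/both.png",cv2.resize(np.vstack([v,w]),(456,600)))
E
```

```text
(345, 213) [ 13. 156. 123.] 3666.0
T rail [[295.0, 231.0], [295.0, 192.0], [389.0, 192.0], [389.0, 231.0]]
[[0.5164, 0.0813], [0.6135, 0.083], [0.6164, -0.1515], [0.5194, -0.1516]] sides 0.0971 0.2345
(330, 181) [ 11. 155.  74.] 3766.0
T fence [[271.0, 165.0], [444.0, 165.0], [444.0, 191.0], [271.0, 191.0]]
[[0.6794, 0.1433], [0.6848, -0.2869], [0.6198, -0.2864], [0.6145, 0.1419]] sides 0.4302 0.065
(310, 195) [ 14. 168. 155.] 1800.5
S rail [[270.0, 175.0], [344.0, 175.0], [344.0, 214.0], [270.0, 214.0]]
[[0.4623, -0.1281], [0.5245, 0.1045], [0.6695, 0.0592], [0.6103, -0.1607]] sides 0.2408 0.152
(290, 221) [ 12. 168. 100.] 3336.0
S fence [[230.0, 195.0], [369.0, 195.0], [369.0, 241.0], [230.0, 241.0]]
[[0.5135, -0.2668], [0.6267, 0.1546], [0.7847, 0.1001], [0.6777, -0.2951]] sides 0.4363 0.1672
```

View pics/topc.png

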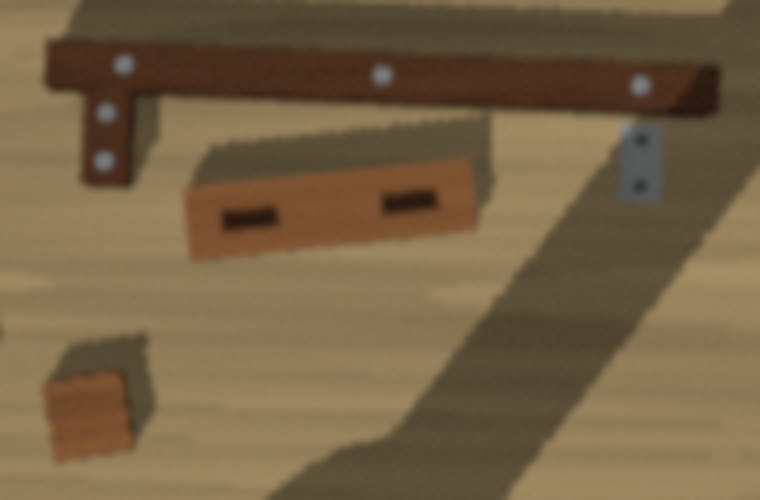

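The crop shows the fence with the stop at its +y end, the rail tilted about 0.1 rad, and the plate empty. The HSV mask leaked into the bench, so I'll switch to the green/red ratio, which shadows don't change.

```bash
cat >> h.py <<'E'
def mask(im,box):
    p=cv2.GaussianBlur(im["pixels"],(3,3),0).astype(float); r=p[...,1]/(p[...,0]+1)
    m=np.zeros(r.shape,np.uint8); x0,y0,x1,y1=box
    m[y0:y1,x0:x1]=(r<.71)[y0:y1,x0:x1]; return m
def big(m):
    return max(cv2.findContours(m,0,1)[0],key=cv2.contourArea)
def edge(m,cols,first):
    "sub-row edge row for each column, line fit v=a*u+b"
    pts=[]
    for u in cols:
        w=np.where(m[:,u])[0]
        if len(w): pts.append((u,(w[0]-.5) if first else (w[-1]+.5)))
    pts=np.array(pts); a,b=np.polyfit(pts[:,0],pts[:,1],1)
    k=np.abs(pts[:,1]-a*pts[:,0]-b)<1.2; return np.polyfit(pts[k,0],pts[k,1],1)
E
python3 - <<'E'
from h import *
T=get_image("top"); S=get_image("scene")
mf=mask(T,(265,160,450,212)); 
n,l,st,c=cv2.connectedComponentsWithStats(mf); 
for i in range(1,n):
    if st[i,4]>50: print("comp",st[i])
# fence edges
i=l[180,350]; F=(l==i)
e0=edge(F,range(300,430),True); e1=edge(F,range(305,430),False)
back=[onz(T,u,np.polyval(e0,u),.04) for u in(300,430)]
fr=[onz(T,u,np.polyval(e1,u),.0) for u in(300,430)]
fr4=[onz(T,u,np.polyval(e1,u),.04) for u in(300,430)]
print("back",np.round(back,4).tolist(),"front z0",np.round(fr,4).tolist(),"z40",np.round(fr4,4).tolist())
# stop: right edge (inner) and left
rows=range(193,204)
for v in rows:
    w=np.where(F[v])[0]; 
    if len(w): print("stop",v,w[0],w[-1],np.round(onz(T,w[-1]+.5,v,.036)[:2],4),np.round(onz(T,w[-1]+.5,v,0)[:2],4))
# left and right ends of fence
for v in (178,181,184):
    w=np.where(F[v])[0]; print("ends",np.round(onz(T,w[0]-.5,v,.04)[:2],4),np.round(onz(T,w[-1]+.5,v,.04)[:2],4))
def rail(im,box,s):
    m=mask(im,box); n,l,st,c=cv2.connectedComponentsWithStats(m); i=1+np.argmax(st[1:,4]); q=(l==i).astype(np.uint8)
    c=big(q); r=cv2.minAreaRect(c); b=cv2.boxPoints(r); w=np.array([onz(im,u,v,.032) for u,v in b])
    print("rail",np.round(b,1).tolist(),np.round(w[:,:2],4).tolist(),np.linalg.norm(w[1]-w[0]),np.linalg.norm(w[2]-w[1]),w.mean(0))
rail(T,(296,193,392,232),0)
rail(T,(265,245,300,280),0)
# mortise dark blobs in both views for height by triangulation
def mort(im,box):
    g=im["pixels"].astype(int).max(2); x0,y0,x1,y1=box; m=np.zeros(g.shape,np.uint8); m[y0:y1,x0:x1]=(g<75)[y0:y1,x0:x1]
    n,l,st,c=cv2.connectedComponentsWithStats(m); k=[j for j in range(1,n) if st[j,4]>8]; 
    return [(c[j].round(1),st[j,4]) for j in k]
print(mort(T,(300,198,386,226)),mort(S,(278,184,334,208)))
E
```

```text
comp [ 272  170  167   36 2049]
comp [307 200  72  12 603]
back [[0.6659, 0.0709, 0.04], [0.6568, -0.2519, 0.04]] front z0 [[0.6409, 0.0727, 0.0], [0.6318, -0.262, 0.0]] z40 [[0.6363, 0.0704, 0.04], [0.6274, -0.2518, 0.04]]
stop 193 282 292 [0.6105 0.0889] [0.6138 0.0915]
stop 194 281 292 [0.608  0.0888] [0.6112 0.0915]
stop 195 281 292 [0.6055 0.0888] [0.6087 0.0914]
stop 196 281 292 [0.603  0.0887] [0.6061 0.0914]
stop 197 281 292 [0.6005 0.0887] [0.6035 0.0914]
stop 198 281 292 [0.5981 0.0886] [0.6009 0.0913]
stop 199 281 292 [0.5956 0.0886] [0.5983 0.0913]
stop 200 281 292 [0.5931 0.0885] [0.5958 0.0912]
stop 201 281 291 [0.5906 0.091 ] [0.5932 0.0937]
stop 202 281 291 [0.5881 0.0909] [0.5906 0.0937]
stop 203 281 291 [0.5856 0.0909] [0.588  0.0936]
ends [0.6469 0.1414] [ 0.6521 -0.273 ]
ends [0.6394 0.1387] [ 0.6446 -0.2729]
ends [0.6322 0.1162] [ 0.6371 -0.2729]
rail [[305.8999938964844, 206.8000030517578], [376.70001220703125, 199.10000610351562], [378.6000061035156, 216.3000030517578], [307.79998779296875, 224.0]] [[0.5768, 0.0552], [0.5983, -0.1209], [0.5554, -0.1257], [0.5341, 0.0499]] 0.17742087171643608 0.04308487871131839 [ 0.56617263 -0.03536308  0.032     ]
rail [[270.8999938964844, 255.1999969482422], [289.79998779296875, 252.0], [293.0, 271.0], [274.0, 274.20001220703125]] [[0.4561, 0.1398], [0.4645, 0.0931], [0.4182, 0.0845], [0.4099, 0.131]] 0.04742048352292042 0.04709439947478646 [0.43718058 0.11210219 0.032     ]
[(array([361.9, 210. ]), np.int32(52)), (array([322.1, 214.2]), np.int32(53))] [(array([312.6, 201.1]), np.int32(116))]
```

View pics/scenec.png

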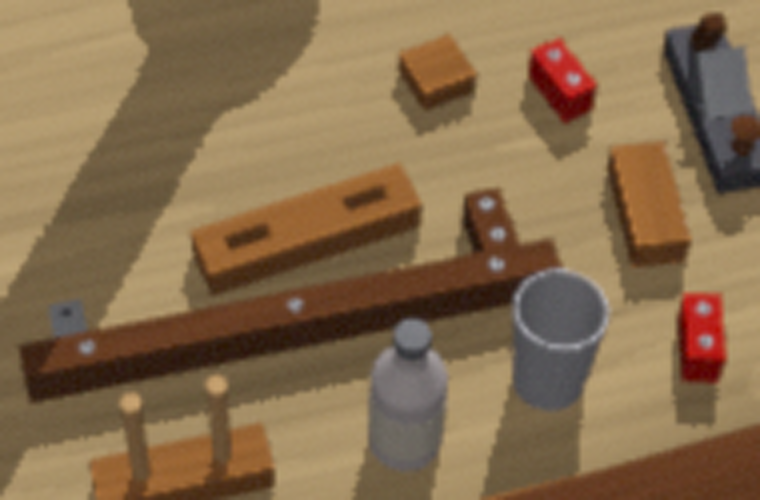

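The rail centre is about (0.566, −0.035) with yaw +0.12. The fence face is at x ≈ 0.638 with yaw −0.028, and the stop's inner face is at y ≈ 0.09. I'll push with the open hand, both fingers on the near face. While moving there I'll check heights from the two views.

```bash
python3 - <<'E'
from h import *
T=get_image("top"); S=get_image("scene")
def tri(a,b):
    (o1,d1),(o2,d2)=ray(T,*a),ray(S,*b); d1/=np.linalg.norm(d1); d2/=np.linalg.norm(d2)
    s=np.linalg.lstsq(np.c_[d1,-d2],o2-o1,rcond=None)[0]; p,q=o1+s[0]*d1,o2+s[1]*d2
    return ((p+q)/2).round(4),np.linalg.norm(p-q).round(4)
t=lambda u,v:(260+u/4-.4,160+v/4-.4); s=lambda u,v:(230+u/4-.4,140+v/4-.4)
print("mort +y",tri(t(250,219),s(366,197)),"mort -y",tri(t(410,202),s(247,236)))
print("rail far +y corner",tri(t(186,187),s(421,203)),"near -y",tri(t(477,229),s(193,231)))
print("fence screws",tri(t(124,65),s(497,264)),tri(t(382,75),s(295,305)),tri(t(641,86),s(87,347)))
print("stop screws",tri(t(106,113),s(498,234)),tri(t(103,160),s(487,204)))
E
```

```text
mort +y (array([0.5589, 0.0158, 0.0324]), np.float64(0.0025)) mort -y (array([ 0.5706, -0.0841,  0.0315]), np.float64(0.0013))
rail far +y corner (array([0.5781, 0.0558, 0.0355]), np.float64(0.0025)) near -y (array([ 0.5546, -0.1249,  0.0316]), np.float64(0.0032))
fence screws (array([0.653 , 0.0949, 0.0408]), np.float64(0.0018)) (array([ 0.6487, -0.0654,  0.0406]), np.float64(0.0013)) (array([ 0.644 , -0.2257,  0.0402]), np.float64(0.002))
stop screws (array([0.6234, 0.1058, 0.0364]), np.float64(0.0016)) (array([0.5939, 0.1066, 0.037 ]), np.float64(0.0007))
```

Request:
apply_moves(
  xyz=[
    [0,0,0],
    [0,0,0],
    [0.0877,-0.1461,0],
    [0.0877,-0.1461,0],
    [0.0877,-0.1461,0],
    [0.0877,-0.1461,0],
    [0.0877,-0.1461,0],
    [0.0877,-0.1461,0],
  ],
  rot=[
    [0,0,0.1475],
    [0,0,0.1475],
    [0,0,0],
    [0,0,0],
    [0,0,0],
    [0,0,0],
    [0,0,0],
    [0,0,0],
  ],
  hand=[1,1,1,1,1,1,1,1],
)

```text
clock: 1.4
position: [0.3256, -0.2924, 0.2316]
ee_rot: [0.0, 1.0, -0.014, 0.0]
contact_force: [0.8, 0.4, 0.2]
width: 0.0852
gripper_force: 0.0
```

Request:
apply_moves(
  xyz=[
    [0.087,-0.145,0],
    [0.087,-0.145,0],
    [0.087,-0.145,0],
    [0.087,-0.145,0],
    [0.087,-0.145,0],
    [0.087,-0.145,0],
    [0,0,0.2],
    [0,0,0.2],
  ],
  rot=[
    [0,0,0],
    [0,0,0],
    [0,0,0],
    [0,0,0],
    [0,0,0],
    [0,0,0],
    [0,0,0],
    [0,0,0],
  ],
  hand=[1,1,1,1,1,1,1,1],
)

```text
clock: 2.4
position: [0.4898, -0.0364, 0.1107]
ee_rot: [0.0, 1.0, -0.012, 0.002]
contact_force: [0.0, 0.3, -0.1]
width: 0.0849
gripper_force: 0.0
```

Request:
apply_moves(
  xyz=[
    [0,0,0.13],
    [0,0,0.13],
    [0,0,0.07],
    [0,0,0.03],
    [0,0,0],
  ],
  rot=[
    [0,0,0],
    [0,0,0],
    [0,0,0],
    [0,0,0],
    [0,0,0],
  ],
  hand=[1,1,1,1,1],
)

```text
clock: 3.02
position: [0.4886, -0.0371, 0.0032]
ee_rot: [0.0, 1.0, -0.014, -0.0]
contact_force: [0.2, 0.1, 0.3]
width: 0.0855
gripper_force: 0.0
```

Request:
apply_moves(
  xyz=[
    [0.03,0,0],
    [0.03,0,0],
    [0.03,0,0],
    [0.03,0,0],
    [0.03,0,0],
    [0.02,0,0],
    [0.02,0,0],
    [0,0,0],
  ],
  rot=[
    [0,0,0],
    [0,0,0],
    [0,0,0],
    [0,0,0],
    [0,0,0],
    [0,0,0],
    [0,0,0],
    [0,0,0],
  ],
  hand=[1,1,1,1,1,1,1,1],
)

```text
clock: 4.03
position: [0.5463, -0.0388, 0.0033]
ee_rot: [0.0, 1.0, -0.014, 0.001]
contact_force: [0.0, -0.2, 0.7]
width: 0.0852
gripper_force: 0.0
```

```bash
cat >> h.py <<'E'
def crop(im,b,n,k=4):
    x0,y0,x1,y1=b; c=cv2.resize(im["pixels"][y0:y1,x0:x1],None,fx=k,fy=k,interpolation=cv2.INTER_CUBIC)
    cv2.imwrite("pics/"+n,cv2.cvtColor(c,cv2.COLOR_RGB2BGR))
E
python3 - <<'E'
from h import *
crop(get_image("scene"),(230,100,430,250),"s1.png")
print(status.get_state()["contact_force"],status.get_state()["position"])
E
```

```text
[-0.36806291 -0.42111664 -0.54053183] [ 0.54587864 -0.0387775   0.00326517]
```

View pics/s1.png

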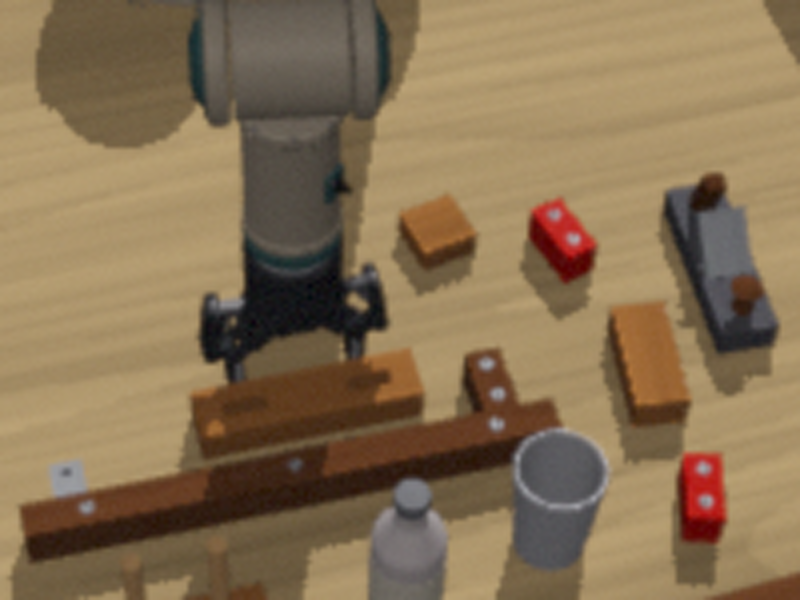

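The open fingers (crop (235,370) and (355,350)) sit behind the rail's near face. The rail is now almost parallel to the fence with a gap left. I'll keep pushing, slower.

Request:
apply_moves(
  xyz=[
    [0.02,0,0],
    [0.02,0,0],
    [0.02,0,0],
    [0.015,0,0],
    [0.01,0,0],
    [0,0,0],
  ],
  rot=[
    [0,0,0],
    [0,0,0],
    [0,0,0],
    [0,0,0],
    [0,0,0],
    [0,0,0],
  ],
  hand=[1,1,1,1,1,1],
)

```text
clock: 4.82
position: [0.5715, -0.0394, 0.0034]
ee_rot: [0.0, 1.0, -0.014, 0.0]
contact_force: [-0.0, 1.1, 0.0]
width: 0.0857
gripper_force: 0.0
```

Request:
apply_moves(
  xyz=[
    [0.005,0,0],
    [0.005,0,0],
    [0,0,0],
  ],
  rot=[
    [0,0,0],
    [0,0,0],
    [0,0,0],
  ],
  hand=[1,1,1],
)

```text
clock: 5.2
position: [0.574, -0.0394, 0.0033]
ee_rot: [0.0, 1.0, -0.014, 0.0]
contact_force: [-0.8, -0.5, 0.6]
width: 0.0854
gripper_force: 0.4
```

Request:
apply_moves(
  xyz=[
    [0.005,0,0],
    [0.005,0,0],
    [0,0,0],
  ],
  rot=[
    [0,0,0],
    [0,0,0],
    [0,0,0],
  ],
  hand=[1,1,1],
)

```text
clock: 5.58
position: [0.5774, -0.0395, 0.0033]
ee_rot: [0.0, 1.0, -0.014, 0.0]
contact_force: [0.7, 0.1, 0.0]
width: 0.0856
gripper_force: 0.2
```

Request:
apply_moves(
  xyz=[
    [0.005,0,0],
    [0,0,0],
  ],
  rot=[
    [0,0,0],
    [0,0,0],
  ],
  hand=[1,1],
)

```text
clock: 5.82
position: [0.5787, -0.0396, 0.0033]
ee_rot: [0.0, 1.0, -0.014, 0.0]
contact_force: [-1.2, -0.6, 0.2]
width: 0.0854
gripper_force: 0.3
```

Request:
apply_moves(
  xyz=[
    [0.005,0,0],
    [0,0,0],
  ],
  rot=[
    [0,0,0],
    [0,0,0],
  ],
  hand=[1,1],
)

```text
clock: 6.08
position: [0.5792, -0.0396, 0.0032]
ee_rot: [-0.0, 1.0, -0.014, -0.001]
contact_force: [-2.9, -0.4, 2.3]
width: 0.0855
gripper_force: 1.6
```

Request:
apply_moves(
  xyz=[
    [0.006,0,0],
    [0,0,0],
  ],
  rot=[
    [0,0,0],
    [0,0,0],
  ],
  hand=[1,1],
)

```text
clock: 6.32
position: [0.5791, -0.0395, 0.0031]
ee_rot: [-0.0, 1.0, -0.014, -0.003]
contact_force: [-6.7, -0.9, 4.3]
width: 0.0854
gripper_force: 3.4
```

```bash
python3 - <<'E'
from h import *
crop(get_image("scene"),(260,170,400,260),"s2.png",5); print(status.get_state()["contact_force"])
E
```

```text
[-5.29663621 -0.18860411  4.999771  ]
```

View pics/s2.png

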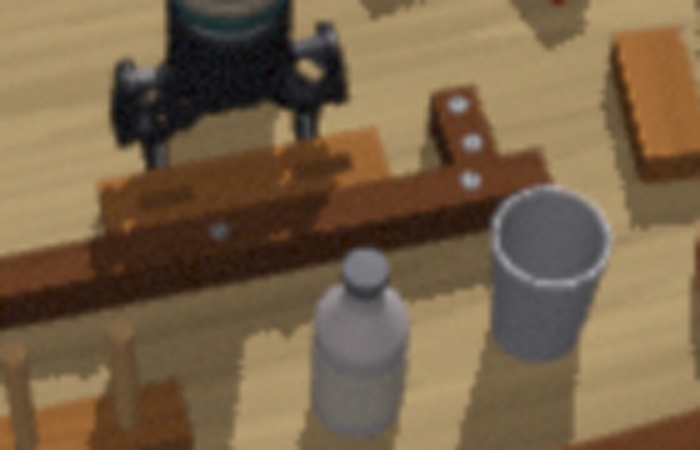

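The rail lies against the fence along its whole length. About 30 mm remains between its +y end (crop (385,150)) and the stop (435,110), and the push met resistance at −6 N. I'll back off, lift, shut the fingers and go round to the rail's −y end.

Request:
apply_moves(
  xyz=[
    [-0.03,0,0],
    [-0.1,0,0],
    [0,0,-0.17],
    [0,0,-0.17],
    [0.05,0.1115,0],
    [0.05,0.1115,0],
    [0.05,0.1115,0],
    [0.05,0.1115,0],
  ],
  rot=[
    [0,0,0],
    [0,0,0],
    [0,0,0],
    [0,0,0],
    [0,0,0],
    [0,0,0],
    [0,0,0],
    [0,0,0],
  ],
  hand=[1,1,-1,-1,-1,-1,-1,-1],
  force=20,
)

```text
clock: 7.38
position: [0.6004, -0.1753, 0.1056]
ee_rot: [0.0, 1.0, -0.013, 0.001]
contact_force: [0.2, -0.3, -0.2]
width: -0.0002
gripper_force: 0.0
```

Request:
apply_moves(
  xyz=[
    [0,0,0],
    [0,0,0],
  ],
  rot=[
    [0,0,0],
    [0,0,0],
  ],
  hand=[-1,-1],
)

```text
clock: 7.62
position: [0.599, -0.1736, 0.1051]
ee_rot: [-0.0, 1.0, -0.014, 0.0]
contact_force: [-0.5, -0.2, -0.1]
width: 0.0003
gripper_force: 0.0
```

```bash
python3 - <<'E'
from h import *
S=get_image("scene"); crop(S,(230,140,420,265),"s3.png"); s=status.get_state(); print(s["position"],s["width"])
T=get_image("top"); crop(T,(260,160,450,285),"t3.png")
E
```

```text
[ 0.59874044 -0.1731622   0.10512001] -0.00019524228427899407
```

View pics/t3.png

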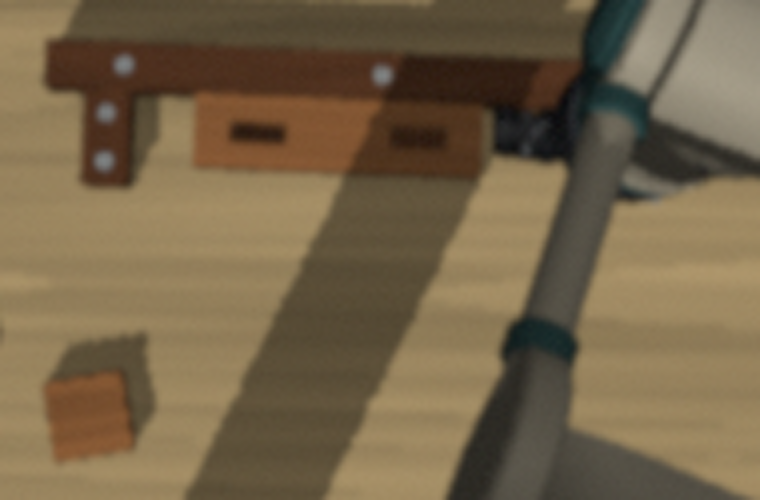

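The rail is flush and parallel with the fence, about 25 mm short of the stop (rail end at crop u=195, stop face at 132). I'll descend behind the −y end.

Request:
apply_moves(
  xyz=[
    [0.027,0.02,0],
    [0,0,0.15],
    [0,0,0.12],
    [0,0,0.045],
    [0,0,0.012],
    [0,0,0],
  ],
  rot=[
    [0,0,0],
    [0,0,0],
    [0,0,0],
    [0,0,0],
    [0,0,0],
    [0,0,0],
  ],
  hand=[-1,-1,-1,-1,-1,-1],
)

```text
clock: 8.48
position: [0.6081, -0.1805, 0.0082]
ee_rot: [0.0, 1.0, -0.013, 0.001]
contact_force: [-0.1, 0.3, 0.4]
width: 0.0001
gripper_force: 0.0
```

Request:
apply_moves(
  xyz=[
    [0,-0.02,0],
    [0,-0.02,0],
    [0,-0.02,0],
    [0,-0.02,0],
    [0,-0.01,0],
    [0,0,0],
  ],
  rot=[
    [0,0,0],
    [0,0,0],
    [0,0,0],
    [0,0,0],
    [0,0,0],
    [0,0,0],
  ],
  hand=[-1,-1,-1,-1,-1,-1],
)

```text
clock: 9.22
position: [0.6078, -0.1529, 0.0072]
ee_rot: [0.0, 1.0, -0.013, -0.0]
contact_force: [0.9, -0.4, -0.2]
width: 0.0002
gripper_force: 0.0
```

```bash
cat > ends.py <<'E'
from h import *
T=get_image("top"); s=status.get_state(); print(s["position"],s["contact_force"])
p=T["pixels"].astype(float)
for v in (190,195,200):   # rail + stop rows: wood mask runs
    m=mask(T,(275,v,390,v+1))[v]; e=np.where(np.diff(m.astype(int)))[0]+.5
    print(v,[(u,onz(T,u,v,.034).round(4)[1]) for u in e])
E
python3 ends.py
```

```text
[ 0.60779088 -0.1531532   0.00715015] [ 0.02816805  0.19822982 -0.18918278]
190 [(np.float64(281.5), np.float64(0.1165)), (np.float64(283.5), np.float64(0.1116)), (np.float64(288.5), np.float64(0.0991)), (np.float64(292.5), np.float64(0.0891)), (np.float64(309.5), np.float64(0.0468)), (np.float64(368.5), np.float64(-0.1001))]
195 [(np.float64(280.5), np.float64(0.1188)), (np.float64(292.5), np.float64(0.0889)), (np.float64(308.5), np.float64(0.0491)), (np.float64(367.5), np.float64(-0.0977))]
200 [(np.float64(280.5), np.float64(0.1185)), (np.float64(282.5), np.float64(0.1136)), (np.float64(288.5), np.float64(0.0986)), (np.float64(292.5), np.float64(0.0887)), (np.float64(308.5), np.float64(0.0489)), (np.float64(379.5), np.float64(-0.1276))]
```

Request:
apply_moves(
  xyz=[
    [0,-0.02,0],
    [0,-0.02,0],
    [0,-0.02,0],
    [0,-0.02,0],
    [0,-0.02,0],
    [0,-0.01,0],
    [0,0,0],
  ],
  rot=[
    [0,0,0],
    [0,0,0],
    [0,0,0],
    [0,0,0],
    [0,0,0],
    [0,0,0],
    [0,0,0],
  ],
  hand=[-1,-1,-1,-1,-1,-1,-1],
)

```text
clock: 10.15
position: [0.6087, -0.1198, 0.0072]
ee_rot: [-0.0, 1.0, -0.013, 0.0]
contact_force: [-0.7, -0.2, 0.2]
width: -0.0004
gripper_force: 0.0
```

```bash
python3 ends.py
```

```text
[ 0.60871047 -0.11997544  0.00727117] [-0.46870317 -0.27726604  0.06713102]
190 [(np.float64(281.5), np.float64(0.1165)), (np.float64(283.5), np.float64(0.1116)), (np.float64(288.5), np.float64(0.0991)), (np.float64(292.5), np.float64(0.0891)), (np.float64(299.5), np.float64(0.0717)), (np.float64(353.5), np.float64(-0.0628))]
195 [(np.float64(280.5), np.float64(0.1188)), (np.float64(292.5), np.float64(0.0889)), (np.float64(299.5), np.float64(0.0715)), (np.float64(353.5), np.float64(-0.0629))]
200 [(np.float64(280.5), np.float64(0.1185)), (np.float64(282.5), np.float64(0.1136)), (np.float64(288.5), np.float64(0.0986)), (np.float64(291.5), np.float64(0.0912)), (np.float64(299.5), np.float64(0.0713)), (np.float64(360.5), np.float64(-0.0804))]
```

Request:
apply_moves(
  xyz=[
    [0,-0.015,0],
    [0,-0.015,0],
    [0,-0.01,0],
    [0,-0.005,0],
    [0,0,0],
  ],
  rot=[
    [0,0,0],
    [0,0,0],
    [0,0,0],
    [0,0,0],
    [0,0,0],
  ],
  hand=[-1,-1,-1,-1,-1],
)

```text
clock: 10.82
position: [0.609, -0.1064, 0.0072]
ee_rot: [-0.0, 1.0, -0.014, 0.0]
contact_force: [0.1, 0.7, 0.2]
width: 0.0
gripper_force: 0.0
```

Request:
apply_moves(
  xyz=[
    [0,-0.005,0],
    [0,0,0],
  ],
  rot=[
    [0,0,0],
    [0,0,0],
  ],
  hand=[-1,-1],
)

```text
clock: 11.08
position: [0.6091, -0.1051, 0.0072]
ee_rot: [-0.0, 1.0, -0.014, 0.0]
contact_force: [-1.2, 0.1, 0.6]
width: 0.0001
gripper_force: 0.3
```

Request:
apply_moves(
  xyz=[
    [0,-0.005,0],
    [0,0,0],
  ],
  rot=[
    [0,0,0],
    [0,0,0],
  ],
  hand=[-1,-1],
)

```text
clock: 11.32
position: [0.6091, -0.1036, 0.0072]
ee_rot: [-0.0, 1.0, -0.014, 0.0]
contact_force: [0.5, -0.1, 0.5]
width: -0.0001
gripper_force: 0.3
```

Request:
apply_moves(
  xyz=[
    [0,-0.005,0],
    [0,0,0],
  ],
  rot=[
    [0,0,0],
    [0,0,0],
  ],
  hand=[-1,-1],
)

```text
clock: 11.58
position: [0.6093, -0.1027, 0.0072]
ee_rot: [0.001, 1.0, -0.013, 0.0]
contact_force: [0.7, -2.8, 0.4]
width: 0.0
gripper_force: 1.6
```

Request:
apply_moves(
  xyz=[
    [0,-0.005,0],
    [0,0,0],
  ],
  rot=[
    [0,0,0],
    [0,0,0],
  ],
  hand=[-1,-1],
)

```text
clock: 11.82
position: [0.6093, -0.1027, 0.0073]
ee_rot: [0.002, 1.0, -0.013, 0.0]
contact_force: [-0.3, -7.6, -0.1]
width: -0.0002
gripper_force: 3.7
```

```bash
python3 ends.py
```

```text
[ 0.60932056 -0.10265585  0.00726786] [-0.72831164 -7.79375334 -0.14934631]
190 [(np.float64(281.5), np.float64(0.1165)), (np.float64(283.5), np.float64(0.1116)), (np.float64(288.5), np.float64(0.0991)), (np.float64(346.5), np.float64(-0.0454))]
195 [(np.float64(280.5), np.float64(0.1188)), (np.float64(346.5), np.float64(-0.0455))]
200 [(np.float64(280.5), np.float64(0.1185)), (np.float64(282.5), np.float64(0.1136)), (np.float64(288.5), np.float64(0.0986)), (np.float64(349.5), np.float64(-0.053))]
```

The rail butts the stop: resistance is −7.8 N and the mask shows no gap. I'll back off and look, clear of the arm.

Request:
apply_moves(
  xyz=[
    [0,0.03,0],
    [0,0.1,0],
    [0,0,-0.17],
    [0,0,-0.17],
    [-0.2,0.03,0],
    [-0.2,0,0],
    [0,0,0],
  ],
  rot=[
    [0,0,0],
    [0,0,0],
    [0,0,0],
    [0,0,0],
    [0,0,0],
    [0,0,0],
    [0,0,0],
  ],
  hand=[-1,-1,-1,-1,1,1,1],
)

```text
clock: 12.75
position: [0.4814, -0.143, 0.1083]
ee_rot: [-0.002, 1.0, -0.014, -0.003]
contact_force: [1.1, 1.1, 0.1]
width: 0.0545
gripper_force: 0.0
```

```bash
python3 - <<'E'
from h import *
T=get_image("top"); crop(T,(260,160,450,285),"t4.png"); print(status.get_state()["position"])
m=mask(T,(265,160,450,225)); 
for u in range(296,358,6): 
    w=np.where(m[:,u])[0]; print(u, w[0],w[-1], onz(T,u,w[-1]+.5,.032).round(4)[:2])
e=edge(m,range(298,358),False); a=[onz(T,u,np.polyval(e,u),.02) for u in(298,358)]; print(np.round(a,4),(a[1]-a[0])[0]/(a[1]-a[0])[1])
E
```

```text
[ 0.48554662 -0.14446622  0.10918962]
296 171 200 [0.5922 0.0801]
302 171 200 [0.5924 0.0652]
308 172 200 [0.5926 0.0502]
314 172 200 [0.5928 0.0353]
320 172 201 [0.5905 0.0203]
326 172 201 [0.5907 0.0053]
332 173 201 [ 0.5909 -0.0096]
338 173 201 [ 0.5911 -0.0245]
344 173 202 [ 0.5887 -0.0395]
350 173 202 [ 0.5889 -0.0544]
356 173 202 [ 0.5891 -0.0694]
[[ 0.5938  0.0759  0.02  ]
 [ 0.5895 -0.0754  0.02  ]] 0.02810736669336247
```

View pics/t4.png

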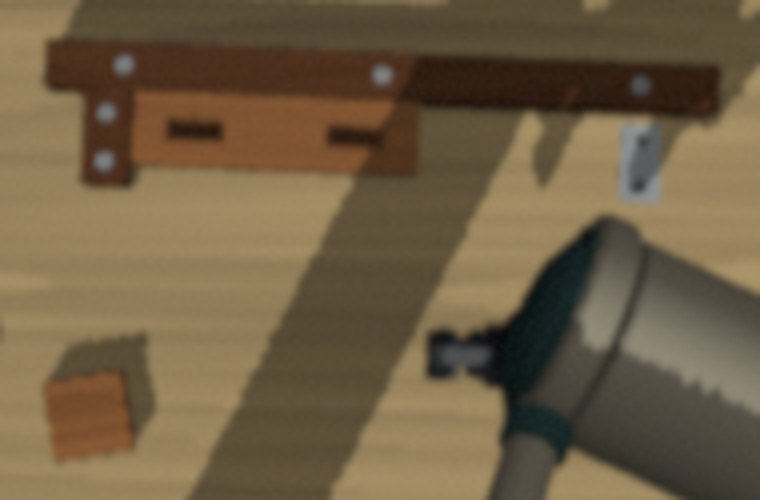

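The rail sits against both the stop and the fence, with a slope of 0.028 matching the fence's 0.028 and the near face at 0.591 against 0.5905 expected. One light confirming press on the near face will check the fence contact by force.

Request:
apply_moves(
  xyz=[
    [0.0445,-0.156,0],
    [0.0445,-0.156,0],
    [0.0445,-0.156,0],
    [0,0,0.17],
    [0,0,0.12],
    [0,0,0.05],
    [0,0,0.012],
    [0,0,0],
  ],
  rot=[
    [0,0,0],
    [0,0,0],
    [0,0,0],
    [0,0,0],
    [0,0,0],
    [0,0,0],
    [0,0,0],
    [0,0,0],
  ],
  hand=[1,1,1,1,1,1,1,1],
)

```text
clock: 13.8
position: [0.5331, -0.0064, 0.0044]
ee_rot: [0.0, 1.0, -0.014, 0.001]
contact_force: [0.1, 0.9, 0.9]
width: 0.0853
gripper_force: 0.0
```

Request:
apply_moves(
  xyz=[
    [0.04,0,0],
    [0.04,0,0],
    [0.03,0,0],
    [0.02,0,0],
    [0.01,0,0],
    [0.005,0,0],
    [0,0,0],
  ],
  rot=[
    [0,0,0],
    [0,0,0],
    [0,0,0],
    [0,0,0],
    [0,0,0],
    [0,0,0],
    [0,0,0],
  ],
  hand=[1,1,1,1,1,1,1],
)

```text
clock: 14.68
position: [0.575, -0.0073, 0.0035]
ee_rot: [0.0, 1.0, -0.014, -0.0]
contact_force: [-1.1, -0.6, -0.9]
width: 0.0853
gripper_force: 0.0
```

Request:
apply_moves(
  xyz=[
    [0.007,0,0],
    [0.005,0,0],
    [0,0,0],
  ],
  rot=[
    [0,0,0],
    [0,0,0],
    [0,0,0],
  ],
  hand=[1,1,1],
)

```text
clock: 15.05
position: [0.579, -0.0074, 0.0036]
ee_rot: [0.0, 1.0, -0.014, 0.0]
contact_force: [-0.5, -0.1, -0.6]
width: 0.0852
gripper_force: 0.0
```

Request:
apply_moves(
  xyz=[
    [0.005,0,0],
    [0,0,0],
  ],
  rot=[
    [0,0,0],
    [0,0,0],
  ],
  hand=[1,1],
)

```text
clock: 15.3
position: [0.58, -0.0075, 0.0035]
ee_rot: [0.0, 1.0, -0.014, -0.0]
contact_force: [-0.3, -1.2, 0.6]
width: 0.0853
gripper_force: 0.4
```

Request:
apply_moves(
  xyz=[
    [0.005,0,0],
    [0,0,0],
  ],
  rot=[
    [0,0,0],
    [0,0,0],
  ],
  hand=[1,1],
)

```text
clock: 15.55
position: [0.5801, -0.0075, 0.0034]
ee_rot: [-0.0, 1.0, -0.014, -0.002]
contact_force: [-5.9, -0.2, 3.0]
width: 0.0849
gripper_force: 2.6
```

The press met firm contact at x = 0.580, exactly as predicted for a rail on the fence. Next I'll retract straight back and up, check, and hand in.

Request:
apply_moves(
  xyz=[
    [-0.03,0,0],
    [-0.12,0,0],
    [0,0,-0.15],
    [0,0,-0.18],
    [-0.1,0.1,0],
    [-0.1,0.1,0],
    [0,0,0],
    [0,0,0],
  ],
  rot=[
    [0,0,0],
    [0,0,0],
    [0,0,0],
    [0,0,0],
    [0,0,0],
    [0,0,0],
    [0,0,0],
    [0,0,0],
  ],
  hand=[1,1,1,1,1,1,1,1],
)

```text
clock: 16.55
position: [0.4763, -0.0648, 0.1029]
ee_rot: [0.0, 1.0, -0.014, 0.001]
contact_force: [0.5, 1.0, 0.6]
width: 0.0855
gripper_force: 0.0
```

```bash
python3 - <<'E'
from h import *
T=get_image("top"); crop(T,(260,160,450,285),"t5.png"); print(status.get_state()["position"],status.get_state()["contact_force"])
m=mask(T,(265,160,450,225)); e=edge(m,range(298,358),False)
a=[onz(T,u,np.polyval(e,u),.02) for u in(298,358)]; print(np.round(a,4),(a[1]-a[0])[0]/(a[1]-a[0])[1])
for v in(193,195,197): print(np.where(np.diff(m[v].astype(int)))[0]+.5)
E
```

```text
[ 0.4764975  -0.06453329  0.10283728] [ 0.0771202  1.3233821 -0.5761077]
[[ 0.5938  0.0759  0.02  ]
 [ 0.5893 -0.0754  0.02  ]] 0.02955445552034089
[280.5 363.5]
[280.5 363.5]
[280.5 283.5 287.5 363.5]
```

View pics/t5.png

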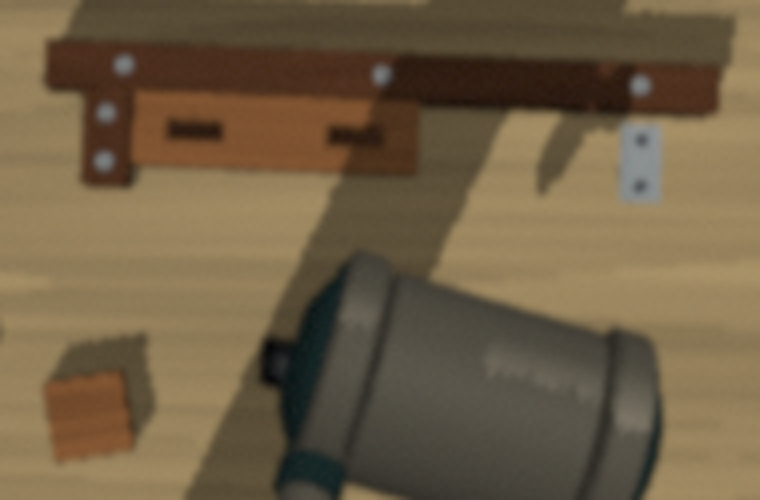

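The rail touches the fence (front edge parallel to it) and the stop (no bench visible at crop u≈132). The block hasn't moved and the arm is clear.

```bash
python3 -c "
from rig import job; print(job.sign_off())"
```

```text
the job is handed in; nothing more can be done
None
```

I pushed the rail flat against the fence, then slid it along to the end stop. A final press, the force readings and the last top view showed it touching both, and I handed the job in at about 17 s; no verdict came back.

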